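# Fetch the tea tin over the shelf rail with the lifter

## Robot

A 6-joint arm with a two-finger parallel gripper is mounted at the origin on the work surface. World frame = base frame: x ahead of the robot, y to its left, z up, the work surface at z = 0. Lengths are in m, angles in rad, forces in N, time in s.
With the tool pointing down it reaches from about 0.35 to 0.925 m from the base axis. Payload 6.4 kg.
Tool frame: the origin (TCP) lies on the centre line of the jaws, within the pads' length; the fingertips stand 22 mm ahead of it and the grasp point (between the pads) lies 3 mm ahead of it (r.tip_extent is the distance from the TCP to the fingertips, in m); z points along the fingers, y is the line along which they close (so a half turn about z gives the same grasp; the last joint's range is limited). The gripper opens to 94 mm and grips with 3 to 60 N. Pads are 16 mm wide; open, the fingers measure 119 mm over their backs; the gripper's body (75 mm by 177 mm) begins 78 mm behind the grasp point.
Start: joints at [-1.431, 0.245, 1.558, -0, 1.339, -0.174], TCP at [0.201, -0.618, 0.227] pointing down, gripper open.
Joint ranges: [-3.13, 3.13], [-1.02, 2.26], [0.13, 2.54], [-0.95, 4.09], [0.21, 2.88], [-2.74, 2.74]. Speed limits (rad/s): [2.57, 2.57, 3.14, 3.14, 3.14, 3.14].

## Interface

Orientations are given as a unit quaternion [w, x, y, z].
In Python, from workcell import r gives the robot as it stands. Calls block until the motion is done:
- r.movep(position, orientation): joint-space move of the TCP to a pose.
- r.move_l(position, ori=None, speed=0.15): straight line of the TCP; ori=None keeps the orientation; speed is the mean speed in m/s.
- r.move_j(angles): joint-space move.
- r.grip(opening): opening from 0.0 (shut) to 1.0 (fully open); the grip force is fixed at half the most; returns when the fingers have stopped.
- r.dwell(seconds).
- r.solve_ik(position, orientation): joint angles nearest the present ones, or None.
- r.sense(): the state.
- r.read_camera(name): name is "scene" or "top" or "wrist"; returns a dict with "img" (384x512x3 uint8, red, green, blue), "z_map" (384x512 float32, m along the optical axis (not along the pixel's ray), 0 where there is no reading), "intrinsics" (3x3 intrinsics, pixels), "rvec" (rotation vector, rad) and "tvec" (3), from world to camera coordinates, as OpenCV has them. Camera axes: x right, y down, z forward; pixel columns grow to the right and rows downward; lengths in m; the calibration is good to about 2 mm. The wrist camera is an equidistant fisheye: a pixel r from the principal point sees the ray r / f radians off the axis. A picture is of the moment at which its call begins.
A pose or a line that the arm cannot do raises r.Unreachable and nothing moves.
- r.finish_job(): hands the job in; it is judged then, once.
The state is a dict: "time_s": time; "joint_pos": joint angles; "qvel": joint speeds; "tau": joint torques, N m; "tool_pos": TCP position; "ee_rot": TCP orientation; "force": force on the tool from outside, world axes, zero at the start; "torque": the same for the moment, N m; "grip_width": opening from 0.0 (shut) to 1.0 (fully open); "gripper_force": force on a finger pad.
Only numpy, scipy, OpenCV 4.12 (cv2) and the standard library are available. Lean on these libraries where they do the work, as an engineer would, in place of code of your own. Each camera call takes 0.05 s, during which the arm holds its last target. There are 200 camera calls.

## Task

Using the standing two-pronged lifter as a hook, lift the tea tin with the arched handle up over the display shelf's front rail, draw it out and gently set it upright in the middle of the weighing scale's pan; the gripper and arm must not touch the tin. Then unhook the lifter and stand it back in the middle of its cork mat. Do not disturb the other tins, jar, bottle, cup and boxes.

Things in the scene. Friction and masses are not known exactly. Their poses are not given: they have to be found in the camera images.
- tin: The tea tin: plain round steel tin 84 mm across (lid 87 mm), lid top 78 mm above its base, 0.25 kg or so. Origin: centre of its underside, z up. The only tin with an arched handle on its lid (see tin_handle). It stands on the display shelf behind the rail, under the clear upper shelf, the arch facing the shelf's front within 0.25 rad.
- tin_handle (a point): Middle of the tin's handle bar (wire centre, 125.5 mm above the base). The rigid arch is 7 mm wire: bar along the tin's y axis, underside 122 and top 129 mm above the base, on two legs at y = -34 and +34 mm from the lid. The opening below the bar is 44 mm high and 61 mm wide; one passes through it along the tin's x axis.
- lifter: The lifter, a tool standing on its foot on the mat, 0.22 kg. Origin: centre of the foot's underside, z up, x the way the prongs point. Steel foot 60 x 60 x 10 mm; upright wooden handle 28 mm along x, 44 mm along y, z 10 to 102 mm (grip it near z = 80 mm). Two level prongs run forward from the handle to upturned tips (see lifter_tips). Its yaw on the mat is free at the end.
- lifter_tips (a point): Midpoint between the two prongs where they turn up: x = 122, y = 0, z = 35 mm in the lifter's frame. The prongs are 8 mm thick bars with centre lines at y = -14 and +14 mm, z = 35 mm; each tip rises straight up, ending at z = 53 mm (front face at x = 126 mm). A 7 mm bar lying across the prongs sits at x = 114 mm when it touches the tips.
- mat: Cork mat 150 x 130 x 4 mm (x, y, z) fixed flat on the counter, to the left or the right; origin at the centre of its underside. The lifter belongs on its middle.
- shelf: Display shelf, fixed. Origin on the counter under the middle of the row of tins; x points to its back, its front faces the robot. Wooden plinth x -72 to +88 mm, y -165 to +165 mm; the board the tins stand on is its top, 60 mm above the counter. A low back strip at x = 84 mm, top 80 mm above the counter.
- shelf_board (a point): Point on the shelf's board, 60 mm above the counter, straight above the shelf's origin; same axes.
- shelf_rail (a point): Middle of the top edge of the shelf's front retaining rail, 90 mm above the counter (30 mm above the board), at shelf x = -68 mm; same axes. The rail is 6 mm thick and runs the full width of the shelf.
- shelf_top (a point): Middle of the front lower edge of the clear upper shelf above the tins: shelf x = -12 mm, 265 mm above the counter; same axes. The upper shelf is 6 mm thick, reaches back to shelf x = 88 mm over the full width, and stands on four 10 mm square posts at x = 0 and 80 mm, y = -160 and +160 mm.
- pan (a point): Centre of the top face of the scale's pan, 38 mm above the counter; x points away from the robot's side. The pan is a flat fixed aluminium plate 120 mm (x) by 130 mm (y). On the robot's side, 78 to 118 mm from the pan's centre, lies the console, top 37 mm above the counter. The scale stands on the other side (left or right) from the mat.
- square_tin: Bystander on the shelf: square steel tin 73 x 73 x 118 mm, no handle. Origin: centre of its underside.
- knob_tin: Bystander on the shelf: round steel tin 74 mm across, 114 mm tall with its lid knob, no arch. Origin: centre of its underside.
- sweet_jar: Bystander on the counter in front of the shelf: round jar 68 mm across, 110 mm tall. Origin: centre of its underside.
- syrup: Bystander on the counter at one side of the shelf: bottle 56 mm across, 200 mm tall. Origin: centre of its underside.
- carton: Bystander on the counter at one side of the shelf: upright carton 60 x 80 x 150 mm. Origin: centre of its underside.
- cup: Bystander on the counter, far to one side: white cup 68 mm across, 60 mm tall. Origin: centre of its underside.
- sweet_box: Bystander on the counter, far to one side: low box 70 x 100 x 50 mm. Origin: centre of its underside.
- scale: The weighing scale, fixed; origin on the counter under the middle of its housing's front part, pan centre 60 mm further along its x axis. Housing 25 mm high, x -60 to +120 mm, y -60 to +60 mm.
Mind the look-alikes: they are no part of the job. What is shaped like the lifter but purple or red is not meant.

How it is judged:
By the outcome, as a careful person would: the job done as asked, in the order asked, and still so for the second after the job is handed in, with the robot touching nothing.
It also fails if it takes over 72 s, if anything falls off the work surface, if the arm or the gripper's body presses on something with over 40 N, if the wrist force passes 120 N, or if a joint passes its speed limit or range.

## Working session

There is one attempt and no reset: what is moved stays moved. The work goes in short steps, each a Python script; the robot and the scene stay as the last script left them, time stands still between calls to the robot, and variables do not carry over. Pictures are saved under pics/ and viewed, at most 11 in all, crops included, and the job is handed in when it is done.

```bash
mkdir -p pics; ls; cat > h.py <<'E'
import numpy as np, cv2
from workcell import r
def cam(n):
    c=r.read_camera(n); R,_=cv2.Rodrigues(np.array(c["rvec"],float)); c["R"]=R; c["t"]=np.array(c["tvec"],float).ravel(); c["K"]=np.array(c["intrinsics"],float); return c
def cloud(c):
    z=c["z_map"]; h,w=z.shape; v,u=np.mgrid[:h,:w]; K=c["K"]
    P=np.stack([(u-K[0,2])/K[0,0]*z,(v-K[1,2])/K[1,1]*z,z],-1)
    W=(P-c["t"])@c["R"]; W[z<=0]=np.nan; return W
def onplane(c,u,v,h):
    K=c["K"]; d=np.array([(u-K[0,2])/K[0,0],(v-K[1,2])/K[1,1],1.])@c["R"]; o=-c["R"].T@c["t"]
    return o+d*(h-o[2])/d[2]
def save(name,img): cv2.imwrite("pics/"+name,cv2.cvtColor(img,cv2.COLOR_RGB2BGR))
E
python3 - <<'E'
from h import *
for n in("scene","top"):
    c=cam(n); save(n+".png",cv2.resize(c["img"],None,fx=1.5,fy=1.5)); np.savez(n,**{k:c[k] for k in("img","z_map","R","t","K")})
    print(n,c["K"].ravel().round(1),-c["R"].T@c["t"],c["R"].round(2).tolist())
s=r.sense();print(s["ee_rot"],s["tool_pos"],s["time_s"],s["grip_width"],r.tip_extent)
E
```

```text
pics
scene [406.8   0.  253.3   0.  406.8 192.3   0.    0.    1. ] [ 1.40214087 -0.12547346  1.28530612] [[0.01, 1.0, 0.02], [0.76, 0.0, -0.65], [-0.65, 0.02, -0.76]]
top [385.8   0.  258.4   0.  385.8 194.    0.    0.    1. ] [ 0.27425791 -0.09025369  1.74782223] [[-0.01, -1.0, -0.01], [-0.99, 0.01, -0.14], [0.14, 0.01, -0.99]]
[-8.35624729e-04  9.87715709e-01  1.56259337e-01  3.86162584e-06] [ 0.20058557 -0.61775495  0.22651071] 0.1 0.9995921562550275 0.022
```

View pics/scene.png

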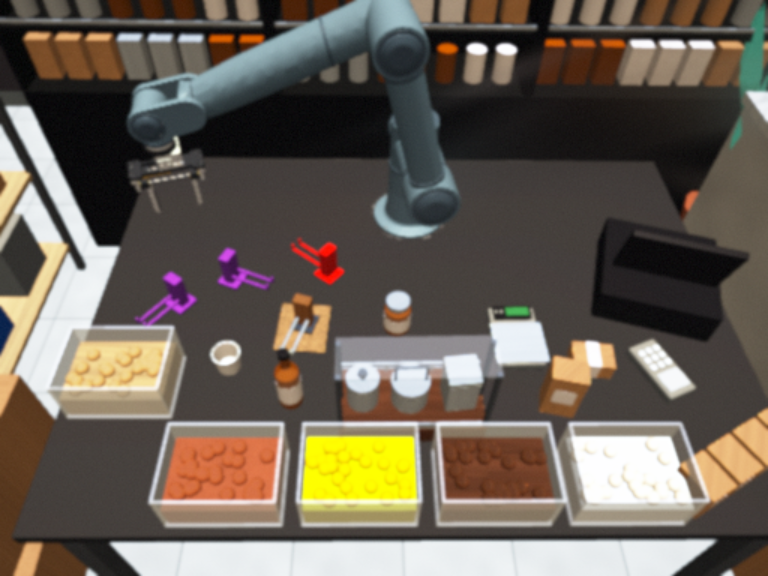

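View pics/top.png

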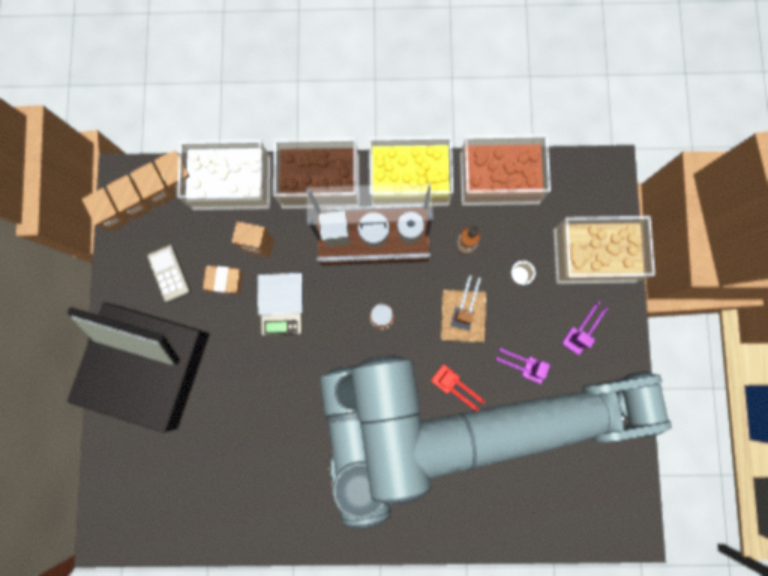

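Both views show the arched tin in the middle of the shelf row (top view, 1.5x pixels: about (373,226)), with the square tin at its left and the knob tin at its right. The scale pan is at (280,293). The mat with the wooden lifter is at (463,316), prongs pointing away from the robot. The jar is at (381,315), and the purple and red look-alikes are further right.

```bash
cat > m.py <<'E'
from h import *
import sys
C={n:dict(np.load(n+".npz")) for n in("scene","top")}
W={n:cloud(C[n]) for n in C}
def box(n,x0,x1,y0,y1,z0,z1):
    w=W[n]; m=(w[...,0]>x0)&(w[...,0]<x1)&(w[...,1]>y0)&(w[...,1]<y1)&(w[...,2]>z0)&(w[...,2]<z1)
    return m
def rect(P):
    return cv2.minAreaRect((P[:,:2]*1000).astype(np.float32))
for n in C:
    w=W[n]; hsv=cv2.cvtColor(C[n]["img"],cv2.COLOR_RGB2HSV)
    print("==",n)
    o=onplane(C[n],*[(463/1.5,316/1.5)if n=="top" else (303/1.5,327/1.5)][0],0.0);print("mat approx",o.round(3))
    o2=onplane(C[n],*[(280/1.5,293/1.5)if n=="top" else (519/1.5,343/1.5)][0],0.038);print("pan approx",o2.round(3))
    x,y=o[:2]
    # lifter handle top
    P=w[box(n,x-.1,x+.1,y-.1,y+.1,.09,.115)];print("handle top",len(P),np.median(P,0).round(4),rect(P))
    P=w[box(n,x-.1,x+.15,y-.1,y+.1,.02,.06)];print("prongs",len(P),rect(P))
    mm=box(n,x-.15,x+.15,y-.15,y+.15,-.01,.012)&(hsv[...,1]>90)&(hsv[...,2]>90); P=w[mm];print("mat",len(P),rect(P),np.median(P[:,2]))
    x,y=o2[:2]
    P=w[box(n,x-.15,x+.12,y-.1,y+.1,.03,.045)];print("pan+console",len(P),rect(P),np.median(P[:,2]))
    mm=box(n,x-.15,x+.12,y-.1,y+.1,.03,.05)&(hsv[...,1]<60)&(hsv[...,2]>150);P=w[mm];print("pan",len(P),rect(P))
    # shelf: tall things
    for lab,z0,z1 in(("lid/handle 138",.128,.148),("handle bar 189",.181,.197),("upper",.25,.29),("knobtin/sq 174-178",.165,.181),("rail",.08,.096)):
        P=w[box(n,.5,.95,-.35,.25,z0,z1)]
        if len(P)>5: print(lab,len(P),P.min(0).round(3),P.max(0).round(3),rect(P))
E
python3 m.py
```

```text
== scene
mat approx [ 0.44  -0.291  0.   ]
pan approx [0.517 0.258 0.038]
handle top 101 [ 0.4386 -0.287   0.1044] ((433.53973388671875, -287.44036865234375), (45.865482330322266, 32.27428436279297), 63.918479919433594)
prongs 180 ((438.9580078125, -312.8265380859375), (228.6185302734375, 103.4300537109375), 14.78429126739502)
mat 792 ((412.92388916015625, -296.54345703125), (301.7436218261719, 208.13153076171875), 16.012136459350586) 0.0026654940314692977
pan+console 1070 ((483.5920715332031, 257.9788513183594), (182.7286376953125, 130.28582763671875), 2.2778050899505615) 0.03757463137750139
pan 863 ((501.1259765625, 257.71112060546875), (147.02978515625, 130.8839569091797), 0.38816729187965393)
lid/handle 138 1094 [ 0.633 -0.347  0.128] [0.95  0.247 0.148] ((817.736083984375, -52.987762451171875), (591.5458984375, 315.1484069824219), 83.88301849365234)
handle bar 189 48 [ 0.642 -0.316  0.181] [0.768 0.143 0.197] ((732.1243286132812, -90.43267822265625), (468.82574462890625, 102.10860443115234), 80.11942291259766)
upper 3179 [ 0.662 -0.187  0.251] [0.77  0.142 0.278] ((715.470947265
[... 1223 characters left out ...]
321.70513916015625, 593.412841796875), 0.015744434669613838)
handle bar 189 59 [ 0.64  -0.318  0.181] [0.682 0.136 0.197] ((661.5079956054688, -90.69590759277344), (453.6570739746094, 38.43411636352539), 89.32181549072266)
upper 2065 [ 0.658 -0.19   0.259] [0.765 0.139 0.283] ((711.871337890625, -25.272796630859375), (102.58403778076172, 328.5010070800781), 0.9468807578086853)
knobtin/sq 174-178 176 [ 0.641 -0.308  0.165] [0.688 0.135 0.181] ((664.6715087890625, -86.571044921875), (443.7980651855469, 46.34172058105469), 89.92682647705078)
rail 1568 [ 0.599 -0.35   0.08 ] [0.95  0.249 0.096] ((774.378662109375, -50.528228759765625), (350.8914794921875, 599.3377075195312), 0.10174772143363953)
```

```bash
python3 - <<'E'
from h import *
for n,(a,b,c,d) in dict(top=(185,300,110,240),scene=(200,345,175,290)).items():
    I=np.load(n+".npz")["img"]
    save("crop_"+n+".png",cv2.resize(I[c:d,a:b],None,fx=4,fy=4,interpolation=cv2.INTER_CUBIC))
a=cv2.imread("pics/crop_top.png");b=cv2.imread("pics/crop_scene.png")
a=cv2.resize(a,None,fx=.75,fy=.75);b=cv2.resize(b,None,fx=.75,fy=.75)
h=max(a.shape[0],b.shape[0]);o=np.zeros((h,a.shape[1]+b.shape[1],3),np.uint8);o[:a.shape[0],:a.shape[1]]=a;o[:b.shape[0],a.shape[1]:]=b
cv2.imwrite("pics/crops.png",o);print(o.shape)
E
```

```text
(390, 780, 3)
```

View pics/crops.png

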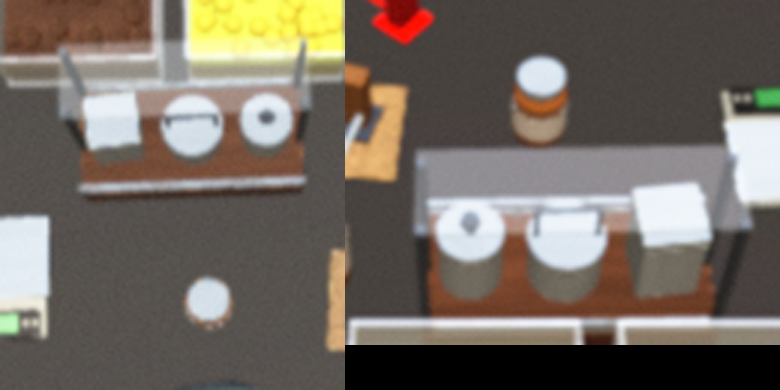

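```bash
cat > m2.py <<'E'
from m import *
print("#######")
def cast(n,mask,h):
    ys,xs=np.nonzero(mask); return np.array([onplane(C[n],u,v,h) for u,v in zip(xs,ys)])
for n in C:
    w=W[n]; I=C[n]["img"].astype(int); hsv=cv2.cvtColor(C[n]["img"],cv2.COLOR_RGB2HSV)
    m=box(n,.33,.53,-.40,-.2,-.01,.013)&(hsv[...,0]<25)&(hsv[...,1]>80)&(hsv[...,2]>110)
    P=cast(n,m,.004);print(n,"mat",len(P),rect(P),P.min(0),P.max(0))
    m=box(n,.35,.6,.15,.36,.025,.05)&(hsv[...,2]>185)&(hsv[...,1]<50)
    P=cast(n,m,.038);P=P[P[:,0]>.44];print("pan",len(P),rect(P))
    m=box(n,.35,.5,-.36,-.2,.085,.12);P=cast(n,m,.102);print("handle top",rect(P))
    m=box(n,.45,.6,-.4,-.25,.02,.062)&(hsv[...,1]<70)&(hsv[...,2]>130);P=cast(n,m,.039);q=P[:,:2]-P[:,:2].mean(0);u=np.linalg.svd(q)[2][0];print("prongs",len(P),P.mean(0),u,rect(P))
    # jar
    m=box(n,.35,.55,-.12,.05,.095,.125);P=w[m];print("jar",P.mean(0))
    m=box(n,.5,.68,-.35,-.2,.15,.21);P=w[m];print("syrup",P.mean(0))
    # upper shelf and front edge rail
    P=w[box(n,.56,.62,-.25,.2,.08,.1)];
    if len(P)>10: print("rail",len(P),rect(P),P.mean(0))
    P=w[box(n,.6,.8,-.25,.2,.255,.29)];print("upper",rect(P),P.mean(0))
# top: lid and bar
c=C["top"];I=c["img"];g=cv2.cvtColor(I,cv2.COLOR_RGB2GRAY)
a=g[138:164,238:260];print(a)
E
python3 m2.py | sed '1,/####/d'
```

```text
scene mat 743 ((426.0640563964844, -291.68292236328125), (137.1411590576172, 188.76573181152344), 86.0794906616211) [ 0.33096159 -0.36456896  0.004     ] [ 0.52343862 -0.22208012  0.004     ]
pan 887 ((508.6899108886719, 257.4493408203125), (134.5824737548828, 130.24655151367188), 1.094193696975708)
handle top ((437.0389404296875, -285.9185485839844), (49.73522186279297, 41.76669692993164), 72.87039184570312)
prongs 98 [ 0.49889639 -0.30660184  0.039     ] [ 0.94068911 -0.33926979] ((492.6787414550781, -305.0509033203125), (40.307861328125, 108.78116607666016), 68.44477844238281)
jar [ 0.44218268 -0.04760226  0.10824672]
syrup [ 0.66139195 -0.30337116  0.18486663]
upper ((715.470947265625, -23.124267578125), (104.94709014892578, 329.8001708984375), 1.1098365783691406) [ 0.718412   -0.0236495   0.27070411]
top mat 711 ((439.9409484863281, -293.2109069824219), (131.35792541503906, 154.42337036132812), 87.96273040771484) [ 0.36219286 -0.36133031  0.004     ] [ 0.51824174 -0.22596985  0.004     ]
pan 772 ((503.6037902832031, 256.623291015625), (126.21418762207031, 126.45733642578125), 1.
[... 2405 characters left out ...]
9 218 218 220 219 220 218 220
  210 184 133 101]
 [ 91 104 143 190 215 218 221 220 221 219 220 219 219 219 220 218 217 213
  188 146 105  95]
 [ 89  92 110 154 190 213 221 221 222 222 219 220 222 221 220 217 214 191
  154 111  91  91]
 [ 86  88  91 114 152 184 212 215 220 221 221 223 223 219 216 210 188 155
  114  90  86  88]
 [ 88  87  90  96 111 142 174 190 205 216 218 216 212 200 189 172 143 109
   88  86  84  87]
 [ 90  88  90  87  93 103 120 137 162 175 179 178 176 158 138 118 100  87
   87  83  84  86]
 [ 90  88  88  90  88  89  88  98 108 117 118 120 116 108  99  89  88  87
   91  88  90  92]
 [ 87  87  88  84  90  89  88  90  90  92  88  89  88  90  89  90  86  90
   91  90  89  89]]
```

```bash
cat >> h.py <<'E'
def ori(th):  # tool down, tool y along heading th
    a=(th+np.pi/2)/2; return [0.,float(np.cos(a)),float(np.sin(a)),0.]
def ray(c,u,v):  # wrist fisheye
    K=c["K"]; x=(u-K[0,2])/K[0,0]; y=(v-K[1,2])/K[1,1]; t=np.hypot(x,y); s=np.sin(t)/t if t>1e-9 else 1.
    return np.array([x*s,y*s,np.cos(t)])@c["R"], -c["R"].T@c["t"]
def wplane(c,u,v,h):
    d,o=ray(c,u,v); return o+d*(h-o[2])/d[2]
def wproj(c,P):
    p=c["R"]@np.asarray(P,float)+c["t"]; t=np.arctan2(np.hypot(p[0],p[1]),p[2]); f=np.arctan2(p[1],p[0]); K=c["K"]
    return K[0,0]*t*np.cos(f)+K[0,2],K[1,1]*t*np.sin(f)+K[1,2]
E
python3 - <<'E'
from h import *
c=dict(np.load("top.npz"))
print("bar",onplane(c,248.1,148.4,.189),onplane(c,240.3,149,.189),onplane(c,256.2,148.2,.189),"lid",onplane(c,248.6,151.5,.138))
r.movep([.43,-.288,.26],ori(-.346))
c=cam("wrist"); save("w1.png",cv2.resize(c["img"],None,fx=1.5,fy=1.5))
np.savez("w1",**{k:c[k] for k in("img","z_map","R","t","K")})
print(c["K"].ravel(),-c["R"].T@c["t"],c["R"].round(2).tolist(),r.sense()["joint_pos"],r.sense()["time_s"])
print(wproj(c,[.43,-.288,.106]),wproj(c,[.43,-.288,.004]))
E
```

```text
bar [ 0.68225324 -0.02949395  0.189     ] [0.6802327  0.00291025 0.189     ] [ 0.68254945 -0.06311696  0.189     ] lid [ 0.6819478  -0.02952485  0.138     ]
[297.31863964   0.         258.56045978   0.         297.31863964
 189.24165475   0.           0.           1.        ] [ 0.45429331 -0.22207832  0.41732796] [[0.94, -0.34, -0.0], [-0.33, -0.91, 0.25], [-0.08, -0.23, -0.97]] [-8.11107461e-01 -9.61460275e-02  1.85875344e+00 -1.52446751e-04
  1.37906375e+00 -4.63420373e-01] 1.6417
(np.float64(258.2549569636882), np.float64(181.0871186162154)) (np.float64(258.35792089855585), np.float64(165.15703689120983))
```

View pics/w1.png

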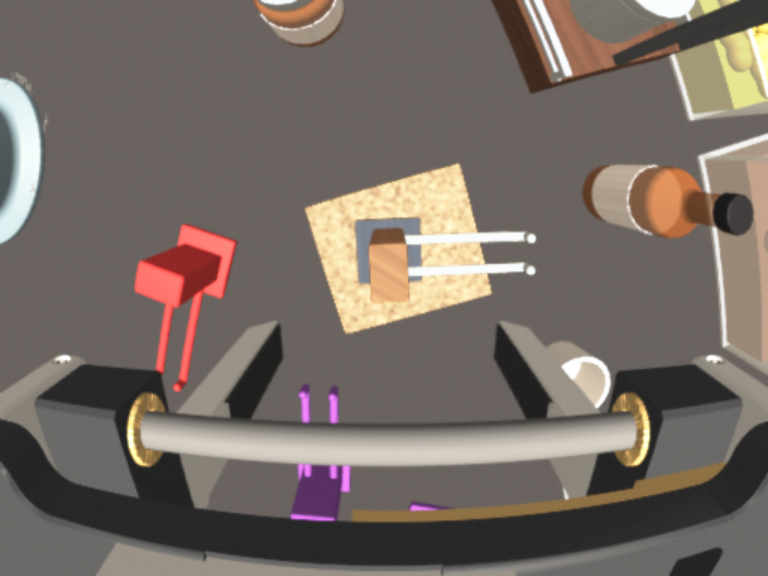

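The view shows the wooden lifter on its cork mat. Its tip tops are at about (531,238) and (531,270). The mat corners are (306,208), (460,164), (491,293) and (346,332), and the handle's top face spans about (371..409, 250..302).

```bash
python3 - <<'E'
from h import *
c=dict(np.load("w1.npz")); s=lambda u,v,h: wplane(c,u/1.5,v/1.5,h)[:2]
t1,t2=s(531,238,.057),s(531,270,.057); print("tips",t1,t2,np.linalg.norm(t1-t2)); 
d=t2-t1; th=np.arctan2(d[0],-d[1]); print("yaw by tips",th)
M=np.array([s(*p,.004) for p in((306,208),(460,164),(491,293),(346,332))]);print("mat",M.mean(0),np.linalg.norm(np.diff(M,axis=0),axis=1))
f=[s(357,220,.014),s(420,219,.014),s(358,282,.014)];print("foot",f,np.linalg.norm(f[1]-f[0]),np.linalg.norm(f[2]-f[0]),(f[1]+f[2])/2, "yaw",np.arctan2(*(f[1]-f[0])[::-1]))
h=[s(371,302,.106),s(409,301,.106)];print("h",h,np.linalg.norm(h[1]-h[0]))
b1=s(412,239,.043);print("prong yaw",np.arctan2(*(s(524,237,.043)-b1)[::-1]), np.arctan2(*(s(524,269,.043)-s(412,271,.043))[::-1]))
I=c["img"]; hsv=cv2.cvtColor(I,cv2.COLOR_RGB2HSV); print(hsv[150:206:4,245:276:3,2])
E
```

```text
tips [ 0.55015598 -0.31179427] [ 0.54250984 -0.33845676] 0.02773718765164051
yaw by tips -0.27928058135895156
mat [ 0.4410081  -0.29489424] [0.14896757 0.12815513 0.14794125]
foot [array([ 0.41323278, -0.25285341]), array([ 0.46733256, -0.2714054 ]), array([ 0.39365004, -0.30748135])] 0.05719233407963999 0.058031848258500426 [ 0.4304913  -0.28944338] yaw -0.3303552398542787
h [array([ 0.41106618, -0.30526654]), array([ 0.43736177, -0.3139547 ])] 0.027693717153979273
prong yaw -0.3163251914956006 -0.32473114610268194
[[145 147 151 148 152 149 145 150 145 144 149]
 [147 116 110 114 114 112 110 109 134 144 148]
 [147 111 113 116 116 113 113 113 138 252 253]
 [142 131 139 151 162 171 180 188 175 246 247]
 [140 228 224 222 222 234 234 235 235 139 149]
 [138 234 231 227 225 222 221 233 234 143 148]
 [143 236 241 236 231 228 225 223 221 140 150]
 [147 224 223 234 241 238 232 228 225 209 223]
 [146 233 233 226 223 233 240 239 232 228 253]
 [147 236 233 233 235 228 223 231 240 151 145]
 [244 232 236 236 233 233 235 229 222 219 250]
 [253 232 228 231 235 236 234 233 236 212 246]
 [252 243 243 235 229 231 235 236 234 211 254]
 [248 250 248 241 251 252 247 245 251 238 243]]
```

```bash
python3 - <<'E'
from h import *
th=-.317; o=np.array([.4307,-.289])
r.move_l([*o,.16],ori(th),speed=.2); r.move_l([*o,.093],speed=.08)
r.grip(0.0); s=r.sense(); print(s["grip_width"],s["gripper_force"],s["tool_pos"],s["force"])
r.move_l([*o,.25],speed=.12)
c=cam("wrist"); np.savez("w2",**{k:c[k] for k in("img","z_map","R","t","K")})
hd=.06; p=np.array([.535,-.030-.149*np.sin(hd),.239])
r.move_l([.46,-.2,.25],ori(-.15),speed=.2)
r.move_l(list(p),ori(hd),speed=.15); r.dwell(.3)
s=r.sense(); print(s["grip_width"],s["tool_pos"],s["force"],s["torque"],s["time_s"])
c=cam("wrist"); np.savez("w3",**{k:c[k] for k in("img","z_map","R","t","K")})
a=cv2.resize(c["img"][:, :],None,fx=1.5,fy=1.5); save("w3.png",a)
for P in([.684,-.03,.189],[.657,-.038,.203]): print(wproj(c,P))
E
```

```text
0.2971905786682134 29.917280673980713 [ 0.43058807 -0.28893946  0.092885  ] [-0.56342885 -0.08077195  0.58225417]
0.29736274401487356 [ 0.53493606 -0.03927284  0.23907375] [ 0.07312359  0.06827708 -2.09226844] [-0.01168394 -0.0780649   0.0537327 ] 8.0583
(np.float64(436.41332669171936), np.float64(209.93318999094708))
(np.float64(416.28385560189554), np.float64(224.1823415490964))
```

View pics/w3.png

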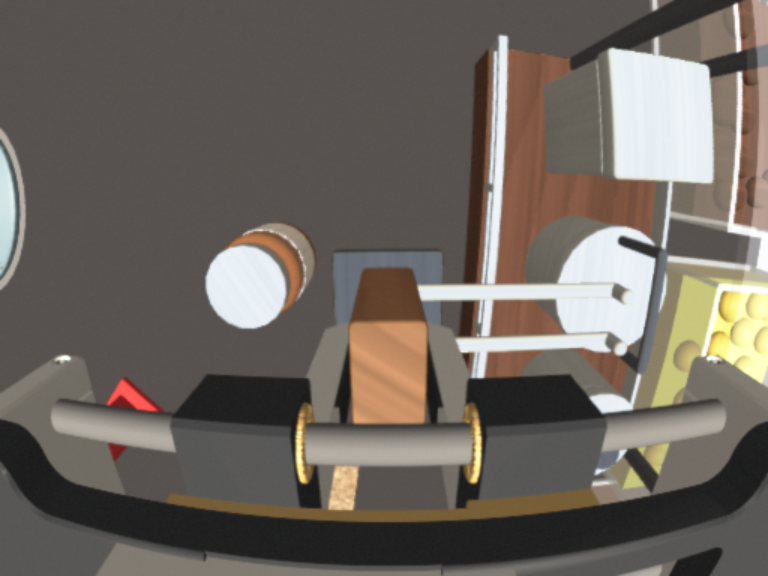

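The view shows the lifter held, with tip tops at about (627,296) and (620,347). Just beyond them is the dark handle bar, running from about (660,250) to (643,370). The jar at (260,280) is well clear.

```bash
python3 - <<'E'
from h import *
c=dict(np.load("w3.npz")); save("w3c.png",cv2.resize(c["img"][150:260,340:450],None,fx=5,fy=5,interpolation=cv2.INTER_CUBIC))
E
```

```text
(no output)
```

View pics/w3c.png

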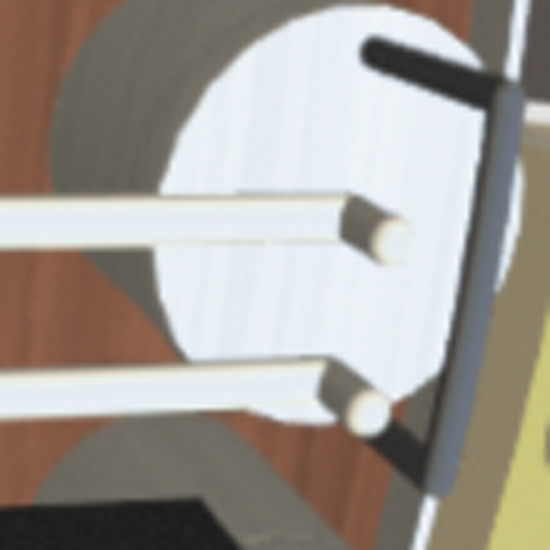

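The crop shows the bar's top strip running from (509,92) to (445,490). The tip tops are at (392,240) and (371,412).

```bash
python3 - <<'E'
from h import *
c=dict(np.load("w3.npz")); s=lambda u,v,h: wplane(c,340+u/5,150+v/5,h)[:2]
ns=lambda a,b:(round(float(np.linalg.norm(a-b)),4),(a+b)/2,np.arctan2((b-a)[0],-(b-a)[1]))
print("bar",ns(s(509,92,.189),s(445,490,.189)))
print("tips",ns(s(392,240,.203),s(371,412,.203)))
print("expected tips",np.array([.53494,-.03927])+.122*np.array([np.cos(.06),np.sin(.06)]))
E
```

```text
bar (0.0705, array([ 0.68370827, -0.02985969]), np.float64(0.060822406837518134))
tips (0.0279, array([ 0.65539837, -0.03097157]), np.float64(0.0989585419879896))
expected tips [ 0.65672047 -0.03195439]
```

```bash
python3 - <<'E'
from h import *
bar=np.array([.6837,-.0299]); hd=.061; u=np.array([np.cos(hd),np.sin(hd)])
F=lambda t:(lambda s:print(t,s["tool_pos"].round(4) if hasattr(s["tool_pos"],'round') else s["tool_pos"],np.round(s["force"],2),np.round(s["torque"],2),round(s["grip_width"],4),s["time_s"]))(r.sense())
pre=bar-.149*u
r.move_l([*pre,.206],ori(hd),speed=.06);F("pre")
ins=bar-.109*u
r.move_l([*ins,.206],speed=.04);F("in")
r.move_l([*ins,.228],speed=.04);F("near")
r.move_l([*ins,.236],speed=.015);F("lift1")
r.move_l([*ins,.284],speed=.03);r.dwell(.3);F("lift2")
c=cam("wrist"); np.savez("w4",**{k:c[k] for k in("img","z_map","R","t","K")})
save("w4.png",cv2.resize(c["img"][100:300,250:512],None,fx=3,fy=3))
E
```

```text
pre [ 0.5351 -0.039   0.206 ] [-0.44  0.08 -2.41] [-0.02 -0.14  0.  ] 0.2952 8.8083
in [ 0.5747 -0.0365  0.2059] [ 0.14 -0.19 -1.78] [-0.04 -0.07 -0.05] 0.2965 9.9583
near [ 0.5748 -0.0365  0.228 ] [-0.45  0.21 -2.78] [-0.   -0.08  0.  ] 0.2946 10.6583
lift1 [ 0.5745 -0.0365  0.2354] [-0.16 -0.21 -5.45] [-0.02  0.24 -0.03] 0.2946 11.3417
lift2 [ 0.5749 -0.0366  0.2839] [ 0.48  0.43 -5.73] [-0.07  0.3  -0.01] 0.2956 13.3917
```

View pics/w4.png

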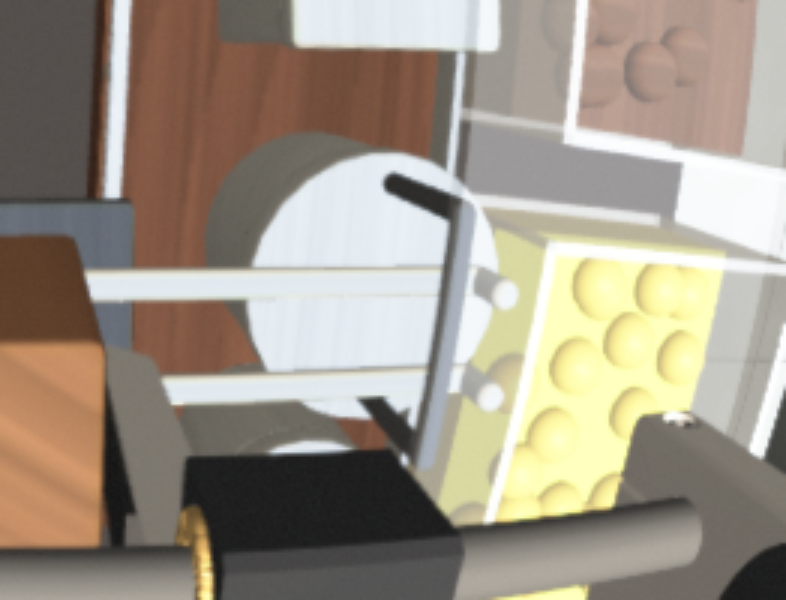

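The tin is hooked. The bar (from (455,210) to (425,460)) lies across both prongs just behind the tips at (500,295) and (487,397), and the lid is up off the board. Next I'll draw it out and measure the pan on the way.

```bash
python3 - <<'E'
from h import *
F=lambda t:(lambda s:print(t,np.round(s["tool_pos"],4),np.round(s["force"],2),np.round(s["torque"],2),round(s["grip_width"],4),s["time_s"]))(r.sense())
p=np.array([.5749,-.0366]); e=p-.135*np.array([np.cos(.02),np.sin(.02)])
r.move_l([*e,.284],speed=.06);F("out")
r.move_l([*e,.33],ori(.04),speed=.06);F("up")
r.move_l([.40,.10,.33],ori(.02),speed=.08);r.dwell(.4);F("mid")
c=cam("wrist"); np.savez("w5",**{k:c[k] for k in("img","z_map","R","t","K")})
save("w5.png",cv2.resize(c["img"],None,fx=1.5,fy=1.5))
for P in([.505,.257,.038],[.4,.1,.24]): print(np.array(wproj(c,P))*1.5)
E
```

```text
out [ 0.4401 -0.0393  0.284 ] [ 0.72  0.47 -5.4 ] [-0.02  0.27 -0.03] 0.2956 15.8417
up [ 0.4397 -0.0392  0.3295] [-0.57  0.06 -6.33] [-0.05  0.3  -0.06] 0.298 16.7583
mid [0.4    0.0999 0.33  ] [ 0.95 -0.45 -5.23] [0.01 0.3  0.  ] 0.2929 19.1167
[494.57915725  94.06909818]
[387.5278111  297.31650211]
```

View pics/w5.png

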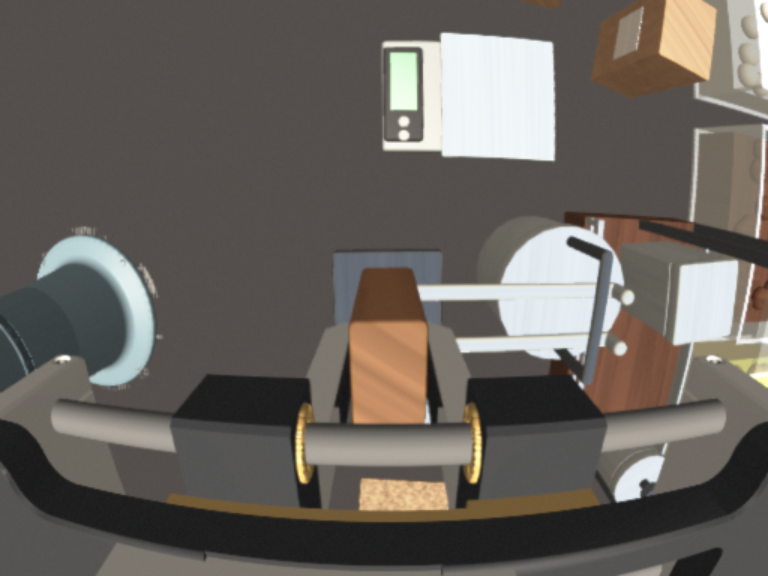

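The tin hangs outside the shelf, with the bar from (608,255) to (590,380). The tips are at the same pixels as before, so the lifter has not slipped. The pan corners are (441,33), (553,42), (555,160) and (442,155).

```bash
python3 - <<'E'
from h import *
c=dict(np.load("w5.npz")); s=lambda u,v,h: wplane(c,u/1.5,v/1.5,h)[:2]
hsv=cv2.cvtColor(c["img"],cv2.COLOR_RGB2HSV); m=((hsv[...,1]<25)&(hsv[...,2]>200)).astype(np.uint8); m[115:]=0; m[:,:293]=0; m[:,380:]=0
P=np.array([wplane(c,u,v,.038)[:2] for v,u in zip(*np.nonzero(m))]); print("pan mask",len(P),cv2.minAreaRect((P*1000).astype(np.float32)))
M=np.array([s(*p,.038) for p in((441,33),(553,42),(555,160),(442,155))]);print("pan",M,M.mean(0),np.linalg.norm(np.diff(M,axis=0),axis=1))
z=.33-.089+.046
a,b=s(608,255,z),s(590,380,z);print("bar",(a+b)/2,np.linalg.norm(a-b),np.arctan2((b-a)[0],-(b-a)[1]))
a,b=s(627,297,z+.007),s(620,347,z+.007);print("tips",(a+b)/2,"exp",.4+.122,.1+.122*.02)
E
```

```text
pan mask 6127 ((508.9114074707031, 256.3448791503906), (120.95010375976562, 128.91995239257812), 1.2605631351470947)
pan [[0.44933534 0.31889139]
 [0.56913233 0.32230938]
 [0.57264679 0.19349771]
 [0.45247008 0.19058893]] [0.51089613 0.25632185] [0.11984574 0.1288596  0.12021191]
bar [0.50938964 0.10288365] 0.0683120928150308 0.014144940996814341
tips [0.51998524 0.10398788] exp 0.522 0.10244
```

```bash
python3 - <<'E'
from h import *
F=lambda t:(lambda s:print(t,np.round(s["tool_pos"],4),np.round(s["force"],2),np.round(s["torque"],2),round(s["grip_width"],4),s["time_s"]))(r.sense())
q=[.398,.2535]
r.move_l([*q,.33],ori(.02),speed=.08);r.dwell(.5);F("above")
r.move_l([*q,.222],speed=.05);r.dwell(.5);F("low")
for z in(.216,.213,.210,.208,.206,.204): r.move_l([*q,z],speed=.012);r.dwell(.15);F(z)
E
```

```text
above [0.398  0.2535 0.33  ] [-0.4  -1.11 -5.66] [-0.08  0.32  0.  ] 0.2969 21.7333
low [0.398  0.2535 0.222 ] [ 0.6  -0.3  -5.66] [-0.02  0.27  0.02] 0.294 24.5417
0.216 [0.3981 0.2535 0.2161] [ 0.91  0.14 -5.6 ] [ 0.01  0.25 -0.04] 0.2968 25.3417
0.213 [0.398  0.2535 0.213 ] [ 0.52  0.47 -6.45] [-0.01  0.3  -0.01] 0.2966 25.8917
0.21 [0.3983 0.2536 0.2103] [-0.22  0.29 -3.84] [ 0.  -0.1 -0. ] 0.2993 26.4417
0.208 [0.3981 0.2535 0.2082] [-0.17  0.27 -3.11] [-0.05 -0.16 -0.01] 0.2965 26.9083
0.206 [0.398  0.2535 0.206 ] [ 0.96  0.17 -1.21] [ 0.   -0.09 -0.02] 0.2979 27.375
0.204 [0.398  0.2535 0.204 ] [-0.07  0.12 -1.99] [-0.04 -0.08 -0.02] 0.2989 27.8417
```

```bash
python3 - <<'E'
from h import *
F=lambda t:(lambda s:print(t,np.round(s["tool_pos"],4),np.round(s["force"],2),np.round(s["torque"],2),round(s["grip_width"],4),s["time_s"]))(r.sense())
q=[.398,.2535]
r.move_l([*q,.185],speed=.03);F("down")
for n in("wrist","scene","top"):
    c=cam(n); np.savez("p_"+n,**{k:c[k] for k in("img","z_map","R","t","K")})
    if n=="wrist": save("w6.png",cv2.resize(c["img"],None,fx=1.5,fy=1.5))
    else:
        W=cloud(c); m=(W[...,2]>.105)&(W[...,2]<.125)&(abs(W[...,0]-.515)<.08)&(abs(W[...,1]-.2565)<.08)
        P=W[m]; print(n,len(P)); 
        if len(P)>20: print(P.mean(0),cv2.minEnclosingCircle((P[:,:2]*1000).astype(np.float32)))
E
```

```text
down [0.3981 0.2535 0.1851] [ 0.72 -0.21 -1.01] [ 0.01 -0.06 -0.06] 0.2965 28.625
scene 307
[0.51970162 0.25502158 0.11532605] ((508.260498046875, 256.0793762207031), 46.5473747253418)
top 176
[0.51116952 0.24509309 0.11471643] ((506.3634033203125, 255.31764221191406), 44.63198471069336)
```

View pics/w6.png

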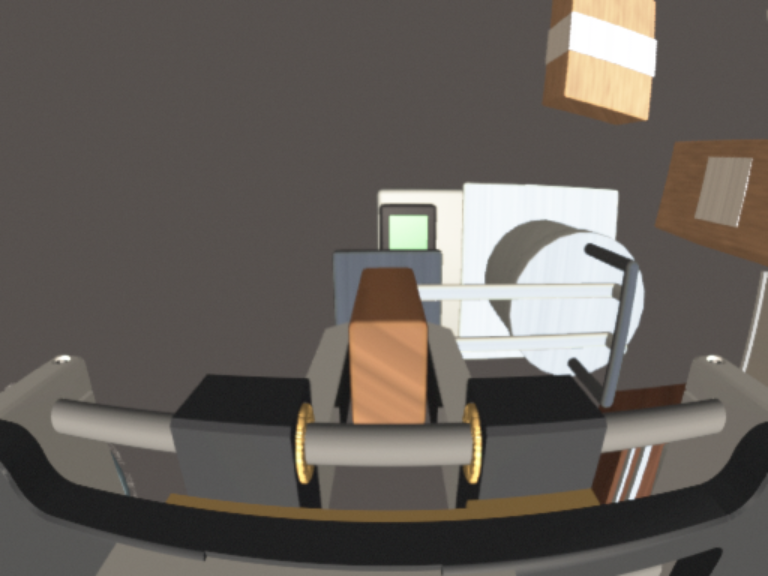

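The tin stands upright near the pan's middle. Its lid centre is about (0.507, 0.256) against a pan centre of (0.508, 0.2565), and the prongs hang free below the bar. I'll withdraw and return the lifter.

```bash
python3 - <<'E'
from h import *
F=lambda t:(lambda s:print(t,np.round(s["tool_pos"],4),np.round(s["force"],2),np.round(s["torque"],2),round(s["grip_width"],4),s["time_s"]))(r.sense())
r.move_l([.398-.085,.2535-.0017,.185],speed=.05);F("back")
r.move_l([.313,.2518,.33],speed=.12)
r.move_l([.42,0,.33],ori(-.15),speed=.15)
m=[.4405,-.294]; o=ori(-.3)
r.move_l([*m,.30],o,speed=.15);r.dwell(.2)
r.move_l([*m,.105],speed=.1);r.dwell(.3);F("low")
for z in(.099,.096,.0945,.093,.092):
    r.move_l([*m,z],speed=.015);r.dwell(.15);s=r.sense();print(z,np.round(s["force"],2),np.round(s["torque"],2))
    if s["force"][2]>1.5: break
E
```

```text
back [0.3132 0.2518 0.185 ] [ 0.54 -0.1  -1.92] [-0.01 -0.11  0.01] 0.2964 30.625
low [ 0.4405 -0.2941  0.1051] [ 0.38 -0.27 -2.88] [-0.03  0.01 -0.03] 0.2952 38.6833
0.099 [ 0.49  0.06 -2.8 ] [-0.11 -0.04 -0.02]
0.096 [-1.26  0.28 -2.86] [-0.   -0.03 -0.07]
0.0945 [ 0.58 -0.17 -1.77] [-0.05 -0.04 -0.02]
0.093 [-0.73 -0.97 -2.59] [-0.07 -0.02 -0.04]
0.092 [-2.59  2.36  5.11] [0.42 0.57 0.01]
```

Touchdown. I'll release, rise clear and check.

```bash
python3 - <<'E'
from h import *
m=[.4405,-.294]
r.move_l([*m,.0928],speed=.02); r.grip(1.0); r.dwell(.3)
r.move_l([*m,.26],speed=.12); r.dwell(.2)
s=r.sense();print(s["force"],s["time_s"])
c=cam("wrist"); save("w7.png",cv2.resize(c["img"],None,fx=1.5,fy=1.5));np.savez("w7",**{k:c[k] for k in("img","R","t","K")})
for n in("scene","top"):
    c=cam(n); W=cloud(c); A=dict(np.load(n+".npz"));W0=cloud(A)
    def B(W,x0,x1,y0,y1,z0,z1):
        k=(W[...,0]>x0)&(W[...,0]<x1)&(W[...,1]>y0)&(W[...,1]<y1)&(W[...,2]>z0)&(W[...,2]<z1);return W[k]
    P=B(W,.43,.6,.17,.34,.105,.125)
    print(n,"lid",len(P),cv2.minEnclosingCircle((P[:,:2]*1000).astype(np.float32)),P[:,2].std())
    for l,b in dict(jar=(.35,.55,-.12,.05,.095,.125),syrup=(.55,.72,-.37,-.22,.15,.21)).items():
        print(l,B(W,*b).mean(0).round(4),B(W0,*b).mean(0).round(4))
    if n=="scene": save("s2.png",cv2.resize(c["img"],None,fx=1.5,fy=1.5))
E
```

```text
[0.21868225 0.6774003  0.55212843] 44.4833
scene lid 355 ((511.8730773925781, 258.3851318359375), 44.74806594848633) 0.0033767609622620347
jar [ 0.4424 -0.0474  0.1081] [ 0.4422 -0.0476  0.1082]
syrup [ 0.6615 -0.3032  0.1846] [ 0.6614 -0.3034  0.1849]
top lid 281 ((505.64813232421875, 254.86354064941406), 43.84449768066406) 0.0038547501240026806
jar [ 0.4333 -0.0498  0.1085] [ 0.4333 -0.0499  0.1093]
syrup [ 0.6502 -0.3045  0.1879] [ 0.6509 -0.3045  0.1903]
```

View pics/w7.png

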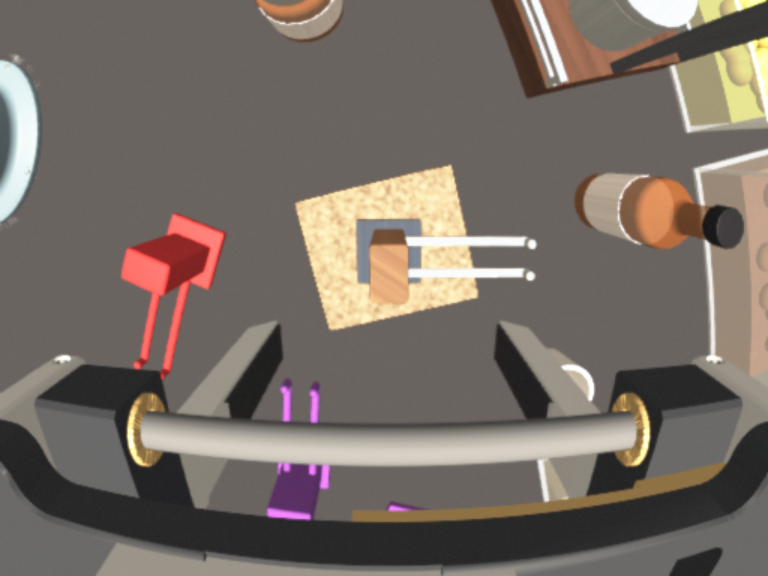

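View pics/s2.png

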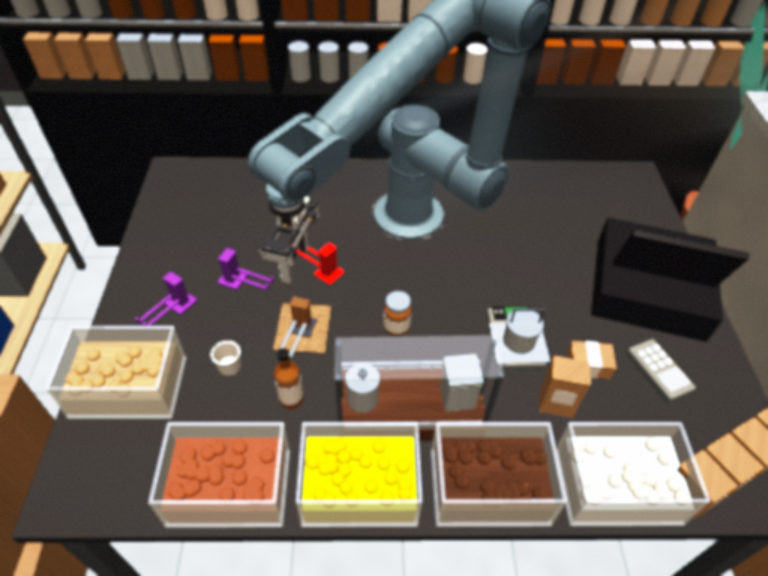

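The lifter stands upright with its foot centred near (389,251) and the mat's centre at about (389,248). The tin is upright on the pan at (523,332), and the other items are where they were.

```bash
python3 -c "
from h import *
print(r.finish_job())"
```

```text
the job is handed in; nothing more can be done
None
```

The job is handed in at about 45 s of the 72 s: the tea tin stands upright within a few mm of the pan's centre, the lifter is back in the middle of its mat, and nothing else looked moved in the final images (jar and bottle measured).

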